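# Refit the washed drum of a rotary grater on its crank axle

### The arm

A 6-joint arm with a two-finger parallel gripper is mounted at the origin on a cart in front of the work surface, level with it; the furniture and walls round the work are solid. World frame = base frame: x ahead of the robot, y to its left, z up, the work surface at z = 0. Lengths are in m, angles in rad, forces in N, time in s.
With the tool pointing down it reaches from about 0.375 to 0.9 m from the base axis. Payload 3.1 kg.
Tool frame: the origin (TCP) lies at the centre of the arm's flange, where the gripper is bolted on; the fingertips stand robot.tip_extent ahead of it and the grasp point (between the pads) lies 164 mm ahead of it (robot.tip_extent is the distance from the TCP to the fingertips, in m); z points along the fingers, y is the line along which they close (so a half turn about z gives the same grasp; the last joint's range is limited). The gripper opens to 87 mm and grips with 3 to 60 N. Pads are 19 mm wide; open, the fingers measure 117 mm over their backs; the gripper's body (75 mm by 190 mm) begins 51 mm behind the grasp point.
Start: joints at [0.93, 0.527, 1.433, -0, 1.181, -0.178], TCP at [0.278, 0.56, 0.405] pointing down, gripper open.
Joint ranges: [-3.08, 3.08], [-0.75, 2.2], [0.22, 2.44], [-1.43, 4.57], [0, 2.65], [-2.85, 2.85]. Speed limits (rad/s): [2.79, 2.79, 3.14, 3.14, 3.14, 3.14].

### API

Orientations are given as a unit quaternion [x, y, z, w].
In Python, from rig import get_obs, camera, hand_in, cut_out, robot gives the robot as it stands.
- The arm moves only by the tool step_arm, never from a script. Its argument "rows" is a list of rows, each a list of 6 numbers: the shift along the world's x, y, z in m, then the turn, a rotation vector about the world's x, y, z in degrees. A call has 1 to 12 rows; each row shifts and turns the commanded pose from where the row before left it; what a row does not reach is not made up. A row lasts 1/8 s, in which the tool goes at most 62.5 mm and 10.7 degrees, less where a joint would pass 70% of its speed; a pose out of reach is approached as far as the arm can. A call is refused whole if a number of a shift passes 0.0625 or a number of a turn 10.7, either way. A call with a gripper value outside its range is refused whole. "jaw" is the finger opening in m, from 0 to 0.087, set as the call begins (left out, the last holds). The fingers move at their own pace and stop on an object; "squeeze" is the grip in N (left out, the last holds). Time passes only in rows, so rows that do not move let the fingers close. It gives the time, the measured TCP pose, the force, the opening and the grip force at its end, in the units of the state.
- get_obs(): the state, without advancing time (a new reading comes with each control period).
- camera(name): name is "side" or "top" or "wrist"; returns a dict with "pixels" (400x640x3 uint8, blue, green, red), "depth" (400x640 float32, m along the optical axis (not along the pixel's ray), 0 where there is no reading), "fov_y" (degrees; the focal length in pixels is half the picture's height over the tangent of half this angle, whatever the lens; pixels are square), "cx", "cy" (the principal point, pixels), "extrinsics" (4x4, takes a point from camera to world coordinates); the wrist camera has in their place "mount" (4x4, takes a point from camera to tool coordinates, whose origin is the TCP and whose axes are the flange's). Camera axes: x right, y up, looking along -z (the intrinsics and any distortion apply to the point x, -y, -z); pixel columns grow to the right and rows downward; lengths in m; the calibration is good to about 2 mm. A picture is of the moment at which its call begins: read the wrist's pose just before it.
- hand_in(): hands the job in; it is judged then, once.
Trained networks look in the newest picture that a camera, given by its name, has taken for a name from the list of things; names that differ only in an ending like _2 or _b are one class to them, and where a whole thing is asked for, a point or a joint stands for the part that bears it (a point fixed in the world has none). Each returns a list of dicts, best first, with "confidence" (0 to 1); they miss things now and then, are a little off and sometimes report something else, mostly with a low value. They report only what shows in the picture. A call takes as long as a camera call.
- cut_out(label, camera): "region" (400x640 bool, what is visible of it) and "extent" ([centre column, centre row, width, height] in pixels, round what is visible of it).
The state is a dict: "time": time; "q": joint angles; "joint_velocities": joint speeds; "joint_torque": joint torques, N m; "position": TCP position; "tool_rot": TCP orientation; "ft_force": force on the tool from outside, world axes, zero at the start; "moment": the same for the moment, N m; "grip_width": finger opening in m; "grip_force": force on a finger pad.
Only numpy, scipy, OpenCV 4.12 (cv2) and the standard library are available. Lean on these libraries where they do the work, as an engineer would, in place of code of your own. Each camera call takes 0.05 s, during which the arm holds its last target. There are 200 camera calls.

### The job

The rotary grater's drum has been washed and lies drying on the drip tray: put the grater together again. Take the crank axle by its hub, slide it through the drum's centre hole until its tip just shows at the far end, and lift the drum on the axle, keeping your fingers off the sharp drum. Lower the thin part of the axle into the slot of the grater's front plate with the drum between the two plates, push the axle on through the rear bearing, past the click of the ball catch, until the hub stands flush against the front plate, then let go; push no harder than the catch needs, and leave the other things on the worktop alone.

Things in the scene. Friction and masses are not known exactly. Their poses are not given: they have to be found in the camera images.
- crank_axle: Crank axle, 120 g, lying. Origin on the axle's axis at the hub's front shoulder; +x to the tip. White hub x -45 to 0 mm, 24 wide (y), 28 tall (z): grip it across y. Crank arm at x -52 to -45 to -y, black knob beyond it at y -45. Journal 16 mm dia to x 4.5, cone to 12.5, then neck 10 mm dia, groove at 96-104, tip cone 105-110, ending at 3 mm dia.
- drum: Grating drum, steel shell 70 mm dia, 64 mm long, 0.12 to 0.24 kg, lying on the tray's middle ribs, free to slide along them to the rear rim. Origin at its centre; x is its axis. A straight centre hole, 12.5 mm dia, runs through its white hub. It lies with its axis along the tray's x, 43 mm above the worktop.
- drip_tray: Fixed grey drip tray, 170 (x) x 136 (y) mm, origin under its centre. Ribs along x, 13 mm high, the drum lies between those at y = -20 and +20. Rear rim (x 80 to 85 mm) 24 mm high, side rims 16 mm, front (-x) open.
- grater: Fixed grater body, origin on the worktop midway between its two upright plates. x is its bearing axis, 92 mm up, pointing to the rear plate. Front plate x -50 to -42 mm, rear plate 42 to 60, both 44 wide (y), tops 122 and 114 mm high. 84 mm are free between them. Base 150 x 96 mm, chute below the axis up to 50 mm high.
- front_plate: Front plate of the grater. Origin on its outer face, on the bearing axis; axes as the grater's. Keyhole 8 mm deep: round eye 18 mm dia for the journal, and a slot 13 mm wide from it to the plate's rounded top, 30 mm higher, which lets only the 10 mm neck pass. Home is: the axle's origin here, its x along this x, hub against the plate; the crank may then swing freely.
- rear_bearing (a point): On the inner face of the rear plate, on the bearing axis, 92 mm behind the front bearing. Hole 12.5 mm dia, straight through 18 mm, mouth chamfered 2.5 mm. Inside, 10 mm deep, a spring ball presses down (7 to 12 N). The axle's tip must lift it: it resists the last 8 mm with up to 10 to 20 N along the axle, then clicks into the groove some 2 mm before home.
- bowl_2: White bowl with small flowers, 115 mm wide, 52 high, origin under its centre; to be left alone.
- garlic_1: Garlic bulb, 50 mm, origin under its centre; to be left alone.
- spice_jar_2: Spice jar with red lid, 45 mm wide, 106 high, origin under its centre; to be left alone.

How it is judged:
By the outcome, as a careful person would: the job done as asked, in the order asked, and still so for the second after the job is handed in, with the robot touching nothing.
It also fails if it takes over 56 s, if anything falls off the work surface, if the arm or the gripper's body presses on something with over 40 N, if the wrist force passes 120 N, or if a joint passes its speed limit or range.

## Working session

There is one attempt and no reset: what is moved stays moved. The work goes in short steps, Python scripts to look and compute and a tool call to move; the robot and the scene stay as the last step left them, time stands still between calls to the robot, and variables do not carry over. Pictures are saved under pics/ and viewed, at most 10 in all, crops included, and the job is handed in when it is done.

Besides the shell and the picture viewer there is one more tool, called after "Emit:" by a JSON object that holds its "method" and its "body". step_arm: Moves the arm, as the interface text tells. Its arguments: {"type":"object","properties":{"rows":{"type":"array"},"jaw":{"type":"number"},"squeeze":{"type":"number"}},"required":["rows"]}

```bash
mkdir -p pics; ls; cat > h.py <<'E'
import numpy as np,cv2
from rig import get_obs,camera,hand_in,cut_out,robot
from scipy.spatial.transform import Rotation as R
def ext(c,o=None):
    if 'extrinsics' in c: return np.array(c['extrinsics'])
    T=np.eye(4);T[:3,:3]=R.from_quat(o['tool_rot']).as_matrix();T[:3,3]=o['position'];return T@np.array(c['mount'])
def cloud(c,T):
    d=c['depth'];h,w=d.shape;f=h/2/np.tan(np.radians(c['fov_y'])/2)
    v,u=np.mgrid[:h,:w];X=(u-c['cx'])/f*d;Y=-(v-c['cy'])/f*d
    P=np.stack([X,Y,-d],-1);return P@T[:3,:3].T+T[:3,3]
E
cat > a.py <<'E'
from h import *
print({k:v for k,v in vars(robot).items()} if hasattr(robot,'__dict__') else robot, robot.tip_extent)
o=get_obs();print(o)
for n in ['top','side']:
    c=camera(n);np.savez(n+'.npz',**c);cv2.imwrite(f'pics/{n}0.png',c['pixels'])
    print(n,{k:v for k,v in c.items() if k not in('pixels','depth')})
    P=cloud(c,ext(c))
    for l in ['crank_axle','drum','drip_tray','grater','front_plate','bowl_2','garlic_1','spice_jar_2']:
        for r in cut_out(l,n)[:2]:
            m=r['region']&(c['depth']>0);p=P[m];np.save(f'm_{n}_{l}.npy',r['region']) if r is not None else 0
            print(l,round(r['confidence'],2),np.round(r['extent']),np.round(np.median(p,0),3),np.round(np.percentile(p,2,axis=0),3),np.round(np.percentile(p,98,axis=0),3))
E
python3 a.py
```

```text
pics
{} 0.1822
{'time': 0.0, 'q': array([ 9.30493050e-01,  5.28461386e-01,  1.43391184e+00,  2.95455313e-05,
        1.18137854e+00, -1.78525920e-01]), 'joint_velocities': array([ 0.00151578, -0.00065088, -0.00184639, -0.00131084,  0.00121007,
        0.00035309]), 'joint_torque': array([-1.01966998e-03, -4.40041280e+01, -1.76589096e+01,  6.32192334e-02,
        5.83365059e-02, -1.39189292e-04]), 'position': array([0.27823766, 0.55926445, 0.40377111]), 'tool_rot': array([ 2.28848050e-01,  9.73461558e-01, -9.84896339e-04, -4.42272765e-04]), 'ft_force': array([-0.63422074,  0.36565946,  0.58918747]), 'moment': array([ 0.04310492, -0.03649842,  0.00125604]), 'grip_force': 0.0, 'grip_width': 0.08720779849136956}
top {'fov_y': 54.976693875345056, 'cx': 321.05811016330955, 'cy': 202.7166174985744, 'extrinsics': array([[-0.02512515,  0.98794064, -0.15278098,  0.47570514],
       [-0.99960041, -0.02680795, -0.00896415,  0.0037263 ],
       [-0.01295179,  0.1524947 ,  0.98821942,  0.90728951],
       [ 0.        ,  0.        ,  0.        ,  1.        ]])}
crank_axle 0.75 [359. 259.  23.  91.]
[... 1636 characters left out ...]
[303. 289.  98.  64.] [0.568 0.195 0.005] [0.503 0.103 0.002] [0.66  0.253 0.019]
drip_tray 0.7 [334. 149.  57.  57.] [ 0.609 -0.193  0.028] [ 0.537 -0.261  0.01 ] [ 0.675 -0.165  0.117]
grater 0.88 [330. 148.  58.  52.] [ 0.61  -0.193  0.028] [ 0.537 -0.263  0.01 ] [ 0.675 -0.165  0.116]
front_plate 0.46 [356. 145.  10.  38.] [ 0.555 -0.197  0.07 ] [ 0.55  -0.373 -0.   ] [ 0.573 -0.19   0.122]
bowl_2 0.97 [263. 201.  53.  41.] [ 0.74  -0.03   0.026] [ 0.681 -0.065  0.007] [0.788 0.045 0.052]
garlic_1 0.7 [300. 217.  22.  18.] [0.636 0.024 0.032] [0.617 0.002 0.014] [0.658 0.038 0.046]
spice_jar_2 0.61 [256. 161.  24.  36.] [ 0.769 -0.086  0.08 ] [ 0.752 -0.115  0.032] [ 0.794 -0.078  0.108]
```

```bash
python3 - <<'E'
from h import *
a=cv2.imread('pics/top0.png')[110:330,200:460];b=cv2.imread('pics/side0.png')[110:330,220:440]
cv2.imwrite('pics/c1.png',np.hstack([cv2.resize(a,None,fx=1.6,fy=1.6,interpolation=2),cv2.resize(b,None,fx=1.6,fy=1.6,interpolation=2)]))
def mk(n,l): return np.load(f'm_{n}_{l}.npy')
for n in ['top','side']:
    c=dict(np.load(n+'.npz'));P=cloud(c,ext(c))
    # axle neck
    for l in ['crank_axle']:
        p=P[(mk(n,l))&(c['depth']>0)]
        q=p[(p[:,2]>0.012)]
        for x0 in np.arange(.39,.58,.01):
            s=q[(q[:,0]>=x0)&(q[:,0]<x0+.01)]
            if len(s): print(n,'ax',round(x0,3),len(s),np.round([s[:,1].min(),s[:,1].mean(),s[:,1].max(),s[:,2].max()],4))
    # floor level check
    s=P[(abs(P[...,0]-.5)<.03)&(abs(P[...,1]-.03)<.03)];print('floor',np.median(s[:,2]))
    X=P.reshape(-1,3)
    g=X[(abs(X[:,0]-.6)<.09)&(abs(X[:,1]+.21)<.06)&(X[:,2]>.06)]
    f=g[g[:,0]<.58];r=g[g[:,0]>.62]
    for nm,s in(('front',f),('rear',r)):
        print(nm,len(s),np.round(np.percentile(s,[1,5,50,95,99],axis=0),4).tolist())
    d=X[(abs(X[:,0]-.628)<.045)&(abs(X[:,1]-.18)<.05)&(X[:,2]>.045)]
    # fit cylinder r=35
    from scipy.optimize import least_squares
    d2=d[(abs(d[:,0]-.628)<.028)]
    fn=lambda v:np.hypot(d2[:,1]-v[0]-v[2]*(d2[:,0]-.63),d2[:,2]-v[1])-.035
    r_=least_squares(fn,[.18,.043,0],loss='soft_l1',f_scale=.002);print('drum',r_.x,np.std(fn(r_.x)),np.percentile(d[:,0],[1,5,95,99]))
E
```

```text
top ax 0.39 35 [-0.0905 -0.0809 -0.0704  0.0271]
top ax 0.4 52 [-0.0934 -0.0821 -0.0707  0.0283]
top ax 0.41 39 [-0.0939 -0.0838 -0.0733  0.0266]
top ax 0.42 56 [-0.0934 -0.0692 -0.0402  0.0267]
top ax 0.43 41 [-0.0649 -0.0482 -0.0377  0.03  ]
top ax 0.44 48 [-0.0584 -0.0478 -0.0355  0.0328]
top ax 0.45 50 [-0.061  -0.0481 -0.0359  0.0326]
top ax 0.46 51 [-0.0639 -0.0523 -0.0389  0.0317]
top ax 0.47 44 [-0.0662 -0.0527 -0.0412  0.0315]
top ax 0.48 30 [-0.063  -0.0562 -0.046   0.028 ]
top ax 0.49 19 [-0.0633 -0.0588 -0.0537  0.0206]
top ax 0.5 17 [-0.0659 -0.062  -0.0567  0.0203]
top ax 0.51 19 [-0.0688 -0.0643 -0.0592  0.0224]
top ax 0.52 13 [-0.0714 -0.0668 -0.0639  0.0213]
top ax 0.53 12 [-0.0716 -0.0693 -0.0667  0.022 ]
top ax 0.54 13 [-0.0744 -0.0721 -0.0695  0.021 ]
top ax 0.55 12 [-0.0772 -0.0746 -0.0722  0.0218]
top ax 0.56 13 [-0.0798 -0.0773 -0.0748  0.0218]
top ax 0.57 11 [-0.083  -0.0797 -0.0752  0.0202]
floor 0.9072895100150203
front 153 [[0.5507, -0.2348, 0.0626], [0.5509, -0.2321, 0.0641], [0.5534, -0.2082, 0.1081], [0.5588, -0.1915, 0.1221], [0.5591, -0.1911, 0.1227]]
rear 324 [[0.6427, -0.2343, 0.061], [0.6429, -0.2322, 0.0663], [0.6479, -0.2083, 0.1122], [0.6599, -0.1908, 0.1169], [0.6607, -0.1904, 0.1194]]
drum [0.1842826  0.04213677 0.17193472] 0.0032238806231040915 [0.59756295 0.60122168 0.66018819 0.66533001]
floor 0.0003519829249813422
front 119 [[0.5511, -0.2318, 0.0622], [0.5512, -0.2271, 0.0648], [0.5543, -0.1945, 0.1015], [0.5586, -0.1905, 0.122], [0.559, -0.1902, 0.1227]]
rear 256 [[0.6428, -0.2343, 0.0603], [0.643, -0.2312, 0.0636], [0.6498, -0.1944, 0.0993], [0.6601, -0.1899, 0.1162], [0.6606, -0.1891, 0.1197]]
drum [0.18343631 0.04237279 0.18488126] 0.0011087834523751752 [0.59747773 0.60060812 0.65791655 0.66236869]
```

View pics/c1.png

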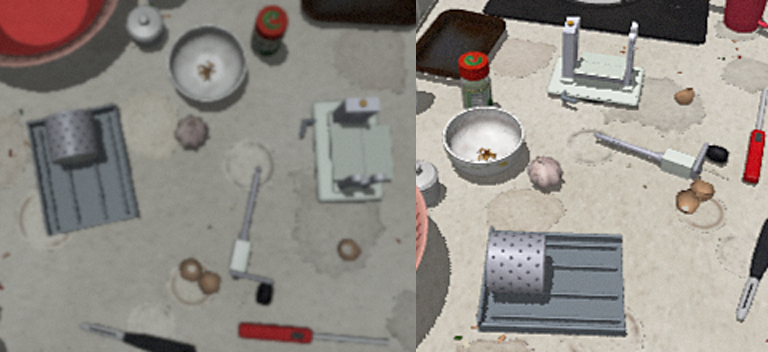

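The tray is yawed about +10°, with the drum close to its rear rim. The axle is yawed about -14.6° with the hub near (.45,-.05), and the grater is about square to the world. I'll move above the axle and look with the wrist camera.

Emit:
{"method": "step_arm", "body": {"rows": [[0.018,-0.06,-0.01,0,0,1.2],[0.018,-0.06,-0.01,0,0,1.2],[0.018,-0.06,-0.01,0,0,1.2],[0.018,-0.06,-0.01,0,0,1.2],[0.018,-0.06,-0.01,0,0,1.2],[0.018,-0.06,-0.01,0,0,1.2],[0.018,-0.06,-0.01,0,0,1.2],[0.018,-0.06,-0.01,0,0,1.2],[0.018,-0.06,-0.01,0,0,1.2],[0.018,-0.06,-0.01,0,0,1.2],[0,0,0,0,0,0],[0,0,0,0,0,0]], "jaw": 0.05, "squeeze": 60}}

```text
time: 2.4
position: [0.4555, -0.0317, 0.3061]
tool_rot: [0.127, 0.992, 0.0, -0.001]
ft_force: [-0.6, 0.3, -0.3]
grip_width: 0.0501
grip_force: 0.0
```

```bash
cat > w.py <<'E'
from h import *
import sys
o=get_obs();c=camera('wrist');T=ext(c,o);np.savez(sys.argv[1]+'.npz',T=T,**c);cv2.imwrite(f'pics/{sys.argv[1]}.png',c['pixels'])
print(o['time'],o['position'],R.from_quat(o['tool_rot']).as_matrix().round(4).tolist());print(np.round(c['mount'],3),c['fov_y'],c['cx'],c['cy'])
E
python3 w.py w1; python3 - <<'E'
from h import *
c=dict(np.load('w1.npz'));P=cloud(c,c['T']);X=P[c['depth']>0]
print('floor',np.round(np.median(X[X[:,2]<.008],0),4))
rs=cut_out('crank_axle','wrist')
for r in rs:
    m=r['region']&(c['depth']>0);p=P[m];print(r['confidence'],r['extent'],np.percentile(p,[1,99],axis=0).round(4).tolist())
r=rs[0]
m=r['region']&(c['depth']>0);p=P[m]
d=np.array([np.cos(-.2548),np.sin(-.2548)]);n=np.array([-d[1],d[0]]);q=p[:,:2]-[.475,-.0545];a=q@d;b=q@n
for x0 in np.arange(-.07,.125,.006):
    k=(a>=x0)&(a<x0+.006)
    if k.sum(): print(round(x0,3),k.sum(),np.round([b[k].min(),b[k].mean(),b[k].max(),np.percentile(p[k,2],90)],4))
print(a[(b>-.02)].max())
E
```

```text
2.4 [ 0.45546663 -0.03170884  0.30613547] [[-0.968, 0.251, -0.001], [0.251, 0.968, 0.0006], [0.0012, 0.0003, -1.0]]
[[ 0.     0.963  0.27   0.075]
 [ 1.    -0.    -0.001  0.001]
 [-0.001  0.27  -0.963  0.021]
 [ 0.     0.     0.     1.   ]] 67.2111291163916 317.5556305881269 201.81989181177346
floor [ 0.392  -0.0165 -0.0006]
0.58 [275.8, 231.8, 82.5, 176.1] [[0.3896, -0.0911, 0.0089], [0.5695, -0.0334, 0.0285]]
0.52 [541.7, 306.2, 10.8, 30.3] [[0.6034, 0.1462, 0.0167], [0.6191, 0.1663, 0.0414]]
-0.07 186 [-0.0538 -0.0417 -0.0317  0.0255]
-0.064 182 [-0.0555 -0.0418 -0.0316  0.0255]
-0.058 181 [-0.0544 -0.0376  0.0048  0.0248]
-0.052 411 [-0.0515 -0.0205  0.0104  0.0227]
-0.046 438 [-0.0558 -0.0181  0.0122  0.0242]
-0.04 198 [-0.0555  0.0013  0.0131  0.0281]
-0.034 181 [-0.0102  0.0016  0.0131  0.0281]
-0.028 171 [-0.0105  0.0016  0.0131  0.0282]
-0.022 168 [-0.0096  0.0017  0.0131  0.028 ]
-0.016 157 [-0.0097  0.0021  0.0131  0.0282]
-0.01 163 [-0.01    0.0017  0.0136  0.0281]
-0.004 161 [-0.0102  0.0019  0.0137  0.028 ]
0.002 61 [-0.0091  0.0015  0.0121  0.0272]
0.008 68 [-0.0054  0.0022  0.009   0.0209]
0.014 53 [-0.0029  0.0019  0.0094  0.019 ]
0.02 59 [-0.003   0.002   0.0069  0.0188]
0.026 58 [-0.0031  0.0023  0.0068  0.0186]
0.032 57 [-0.0021  0.0024  0.0068  0.0184]
0.038 1 [0.0067 0.0067 0.0067 0.0141]
0.068 38 [-0.0017  0.0026  0.0065  0.0186]
0.074 49 [-0.0019  0.0024  0.0065  0.0183]
0.08 46 [-0.0019  0.0025  0.0073  0.0187]
0.086 51 [-0.002   0.0028  0.0073  0.0184]
0.092 49 [-0.0022  0.0028  0.0072  0.0183]
0.098 27 [-0.0022  0.0027  0.0072  0.0179]
0.10306865202077886
```

View pics/w1.png

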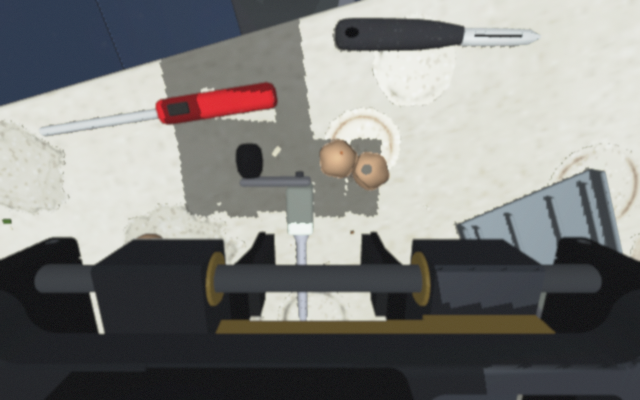

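The wrist view shows the hub at about (300,205), the arm and knob at (250,165), the neck between the fingers and the mushrooms at (340-370,165). Next, the hub ends and the tray pose numerically.

```bash
python3 - <<'E'
from h import *
c=dict(np.load('w1.npz'));P=cloud(c,c['T']);p=P[c['depth']>0]
d=np.array([np.cos(-.247),np.sin(-.247)]);n=np.array([-d[1],d[0]]);q=p[:,:2]-[.475,-.0545];a=q@d;b=q@n
k=(abs(b-.0015)<.012)&(p[:,2]>.0255)&(abs(a)<.06);print('hub a',np.percentile(a[k],[0,1,3,50,97,99,100]).round(4),'b',np.percentile(b[k],[1,50,99]).round(4))
k=(b<-.02)&(b>-.028)&(p[:,2]>.012)&(abs(a+.05)<.02);print('arm a',np.percentile(a[k],[0,2,50,98,100]).round(4))
for nn in['top','side']:
    c=dict(np.load(nn+'.npz'));P=cloud(c,ext(c));m=c['depth']>0;p=P[m];q=p[:,:2]-[.475,-.0545];a=q@d;b=q@n
    k=(abs(b-.002)<.01)&(p[:,2]>.006)&(a>0)&(a<.13);print(nn,'tip a',np.sort(a[k])[-5:].round(4))
    k=(abs(b)<.016)&(p[:,2]>.024)&(abs(a)<.06);print('hub',np.percentile(a[k],[1,99]).round(4),np.percentile(b[k],[2,98]).round(4))
    # tray: colour mask points z<.03
    M=(np.load(f'm_{nn}_drip_tray.npy')|np.load(f'm_{nn}_drum.npy'))
    M=M&m;t=P[M];t=t[(t[:,0]>.48)&(t[:,0]<.72)&(t[:,1]>.08)&(t[:,1]<.28)&(t[:,2]>-.002)]
    r=cv2.minAreaRect((t[t[:,2]<.03][:,:2]*1000).astype(np.float32));print('tray',r)
    e=P[m];e=e[(abs(e[:,2]-.015)<.0035)&(e[:,0]>.49)&(e[:,0]<.7)&(e[:,1]>.085)&(e[:,1]<.28)]
    for s in(-1,1):
        # side rims  z~16
        best=e[np.argsort(s*(e[:,1]-.18*(e[:,0]-.58)))[-60:]];f=np.polyfit(best[:,0]-.58,best[:,1],1);print('rim',s,f.round(4))
    # drum end faces
    X=p;dd=X[(abs(X[:,0]-.63)<.06)&(abs(X[:,1]-.185)<.05)&(X[:,2]>.05)]
    al=(dd[:,:2]-[.63,.1835])@[np.cos(.18),np.sin(.18)];print('drum ax',np.percentile(al,[1,3,97,99]).round(4))
    hv=np.percentile(dd[:,2],99.5);print('drum top',hv)
E
```

```text
hub a [-0.06   -0.059  -0.0585 -0.0512 -0.0125 -0.0023  0.0038] b [-0.0104  0.001   0.0132]
arm a [-0.0647 -0.0641 -0.0516 -0.045  -0.0418]
top tip a [0.1122 0.1122 0.1127 0.1149 0.1151]
hub [-0.045   0.0055] [-0.0119  0.0114]
tray ((591.23828125, 179.23330688476562), (175.5234375, 141.04534912109375), 10.655917167663574)
rim -1 [0.1857 0.1063]
rim 1 [0.1804 0.2427]
drum ax [-0.0302 -0.0296  0.0316  0.0328]
drum top 0.07994423774316115
side tip a [0.1112 0.1117 0.1126 0.1138 0.1142]
hub [-0.0444  0.0049] [-0.012   0.0124]
tray ((0.0, 0.0), (0.0, 0.0), 0.0)
rim -1 [0.1797 0.1063]
rim 1 [0.1844 0.2434]
drum ax [-0.0294 -0.0283  0.032   0.0332]
drum top 0.07904935899328962
```

Emit:
{"method": "step_arm", "body": {"rows": [[0.0014,-0.0172,-0.03,0,0,0.4],[0,0,-0.04,0,0,0],[0,0,-0.03,0,0,0],[0,0,-0.015,0,0,0],[0,0,-0.005,0,0,0],[0,0,0,0,0,0]]}}

```text
time: 3.25
position: [0.4574, -0.0484, 0.1867]
tool_rot: [0.122, 0.993, -0.0, 0.0]
ft_force: [0.4, 0.2, -0.2]
grip_width: 0.0499
grip_force: 0.0
```

Emit:
{"method": "step_arm", "body": {"rows": [[0,0,0,0,0,0],[0,0,0,0,0,0],[0,0,0,0,0,0],[0,0,0,0,0,0]], "jaw": 0.015}}

```text
time: 3.75
position: [0.4573, -0.0489, 0.1866]
tool_rot: [0.122, 0.992, -0.0, 0.0]
ft_force: [-0.2, 0.2, 3.8]
grip_width: 0.0238
grip_force: 60.0
```

Emit:
{"method": "step_arm", "body": {"rows": [[0,0,0.03,0,0,0],[0,0,0.05,0,0,0],[-0.003,0.033,0,0,0,4.06],[-0.003,0.033,0,0,0,4.06],[-0.003,0.033,0,0,0,4.06],[-0.003,0.033,0,0,0,4.06],[-0.003,0.033,0,0,0,4.06],[-0.002,0.033,0,0,0,4.06],[0,0,-0.03,0,0,0],[0,0,-0.021,0,0,0],[0,0,0,0,0,0],[0,0,0,0,0,0]]}}

```text
time: 5.25
position: [0.4403, 0.1491, 0.2155]
tool_rot: [-0.09, 0.996, -0.0, 0.0]
ft_force: [-0.9, -0.1, -1.2]
grip_width: 0.0235
grip_force: 60.0
```

```bash
cat > chk.py <<'E'
from h import *
import sys
# fit neck line + drum in both cameras. argv: tag
o=get_obs();M=R.from_quat(o['tool_rot']).as_matrix();p0=np.array(o['position']);d=np.array([M[1,1],-M[0,1],0]);d/=np.linalg.norm(d);n=np.array([-d[1],d[0],0])
print('t',o['time'],'tcp',p0.round(4),'axle yaw',np.degrees(np.arctan2(d[1],d[0])).round(2),'tilt z',M[2].round(4),'F',np.round(o['ft_force'],1))
O=p0+.022*d;O[2]=p0[2]-.1726
print('axle origin est',O.round(4))
for nn in['top','side']:
    c=camera(nn);P=cloud(c,ext(c));cv2.imwrite(f'pics/{sys.argv[1]}_{nn}.png',c['pixels'])
    p=P[c['depth']>0]-O;a=p@d;b=p@n;z=p[:,2]
    k=(a>.018)&(a<.095)&(abs(b)<.009)&(z>-.009)&(z<.012)
    k2=(a>-.1)&(a<.13)&(abs(b)<.008)&(abs(z)<.012)
    print(nn,'npts',k.sum(),'tip',np.sort(a[k2])[-4:].round(4))
    for lo in np.arange(.018,.105,.0125):
        j=k&(a>=lo)&(a<lo+.0125)
        if j.sum()>3:
            # cylinder fit r=5
            from scipy.optimize import least_squares
            s=least_squares(lambda v:np.hypot(b[j]-v[0],z[j]-v[1])-.005,[0,0],loss='soft_l1',f_scale=.001).x
            print('  a',round(lo+.006,3),j.sum(),'b,z off',s.round(4))
E
python3 chk.py k1
python3 - <<'E'
from h import *
a=cv2.imread('pics/k1_top.png')[150:310,210:370];b=cv2.imread('pics/k1_side.png')[190:350,250:410]
cv2.imwrite('pics/c2.png',np.hstack([cv2.resize(x,(396,396),interpolation=2) for x in(a,b)]))
E
```

```text
t 5.25 tcp [0.4403 0.1491 0.2155] axle yaw 10.29 tilt z [-1.e-04 -0.e+00 -1.e+00] F [-0.9 -0.1 -1.2]
axle origin est [0.4619 0.153  0.0429]
top npts 135 tip [0.1082 0.1087 0.109  0.1111]
  a 0.024 6 b,z off [-0.0006 -0.0001]
  a 0.036 26 b,z off [-0.0004  0.0001]
  a 0.049 24 b,z off [-0.0012  0.0005]
  a 0.062 26 b,z off [-0.0009 -0.0011]
  a 0.074 22 b,z off [-0.001   0.0001]
  a 0.087 25 b,z off [-0.0014  0.0002]
  a 0.099 6 b,z off [-0.0009  0.0001]
side npts 218 tip [0.1101 0.1102 0.1119 0.112 ]
  a 0.024 34 b,z off [-0.0022  0.0007]
  a 0.036 37 b,z off [-0.0023  0.0006]
  a 0.049 38 b,z off [-0.0017  0.0008]
  a 0.062 34 b,z off [-0.0022  0.0006]
  a 0.074 35 b,z off [-0.0017  0.0005]
  a 0.087 33 b,z off [-0.0022  0.0001]
  a 0.099 7 b,z off [-0.0027  0.0005]
```

View pics/c2.png

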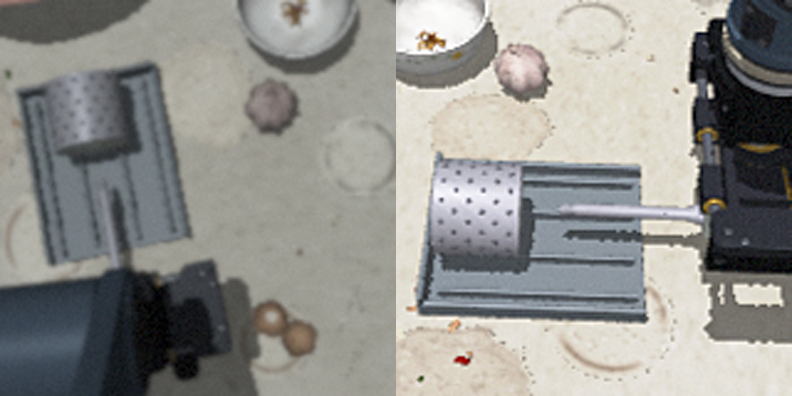

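Both views show the axle straight and level in the jaws, with its tip about 35 mm in front of the drum, lined up with it. I'll check the alignment in each camera's own frame.

```bash
cat > dr.py <<'E'
from h import *
import sys
from scipy.optimize import least_squares
o=get_obs();M=R.from_quat(o['tool_rot']).as_matrix();p0=np.array(o['position']);d=np.array([M[1,1],-M[0,1],0]);d/=np.linalg.norm(d);n=np.array([-d[1],d[0],0]);O=p0+.022*d;O[2]=p0[2]-.1726
for nn in['top','side']:
    c=camera(nn);P=cloud(c,ext(c))
    r=cut_out('drum',nn)[0];m=cv2.erode(r['region'].astype(np.uint8),np.ones((3,3)))>0
    p=P[m&(c['depth']>0)]-O;a=p@d;b=p@n;z=p[:,2]
    k=(np.hypot(b,z)>.02)&(np.hypot(b,z)<.045)&(z>-.02)
    am=np.median(a[k]);j=k&(abs(a-am)<.026)
    f=lambda v:np.hypot(b[j]-v[0]-v[2]*(a[j]-am),z[j]-v[1])-.035
    s=least_squares(f,[0,0,0],loss='soft_l1',f_scale=.001)
    j2=j; g=lambda v:np.hypot(b[j]-v[0],z[j]-v[1])-.035
    s2=least_squares(g,[0,0],loss='soft_l1',f_scale=.001)
    print(nn,r['confidence'],j.sum(),'b,z,slope',s.x.round(4),'rms',np.std(f(s.x)).round(4),'fixed',s2.x.round(4),'ends',np.percentile(a[k],[1,3,97,99]).round(4))
E
python3 dr.py
```

```text
top 0.9 664 b,z,slope [ 0.0008 -0.0013  0.0141] rms 0.0012 fixed [ 0.0008 -0.0013] ends [0.1405 0.1414 0.1996 0.201 ]
side 0.85 998 b,z,slope [-0.0006 -0.001   0.0007] rms 0.0011 fixed [-0.0006 -0.001 ] ends [0.1418 0.1428 0.2003 0.2018]
```

Emit:
{"method": "step_arm", "body": {"rows": [[-0.0003,0.0016,-0.001,0,0,0],[0.0098,0.0018,0,0,0,0],[0.0098,0.0018,0,0,0,0],[0.0059,0.0011,0,0,0,0],[0.0059,0.0011,0,0,0,0],[0.0059,0.0011,0,0,0,0],[0.0059,0.0011,0,0,0,0],[0,0,0,0,0,0]]}}

```text
time: 6.55
position: [0.4836, 0.1588, 0.2142]
tool_rot: [-0.09, 0.996, -0.0, 0.0]
ft_force: [-0.1, -0.2, -1.1]
grip_width: 0.0236
grip_force: 60.0
```

```bash
python3 chk.py k2|head -5; python3 dr.py
```

```text
t 6.55 tcp [0.4836 0.1588 0.2142] axle yaw 10.3 tilt z [-8.e-04 -1.e-04 -1.e+00] F [-0.1 -0.2 -1.1]
axle origin est [0.5053 0.1628 0.0416]
top npts 85 tip [0.0964 0.0966 0.0968 0.0982]
  a 0.049 9 b,z off [-0.0014  0.0006]
  a 0.062 25 b,z off [-0.0009  0.0002]
top 0.9 679 b,z,slope [-0.0011  0.0004  0.003 ] rms 0.0013 fixed [-0.0011  0.0004] ends [0.0971 0.098  0.1561 0.1577]
side 0.56 1019 b,z,slope [-0.0025  0.0008  0.0048] rms 0.001 fixed [-0.0025  0.0008] ends [0.0984 0.0995 0.1571 0.1583]
```

Emit:
{"method": "step_arm", "body": {"rows": [[0.0079,0.0014,0,0,0,0],[0.0079,0.0014,0,0,0,0],[0.0079,0.0014,0,0,0,0],[0.0079,0.0014,0,0,0,0],[0.0079,0.0014,0,0,0,0],[0.0079,0.0014,0,0,0,0],[0.0059,0.0011,0,0,0,0],[0,0,0,0,0,0]]}}

```text
time: 7.85
position: [0.5369, 0.1683, 0.2142]
tool_rot: [-0.09, 0.996, 0.0, 0.0]
ft_force: [0.2, 0.4, -0.4]
grip_width: 0.0235
grip_force: 60.0
```

```bash
python3 chk.py k3|head -3; python3 dr.py
python3 - <<'E'
from h import *
a=cv2.imread('pics/k3_top.png')[160:240,210:290];b=cv2.imread('pics/k3_side.png')[230:310,250:330]
cv2.imwrite('pics/c3.png',np.hstack([cv2.resize(x,(396,396),interpolation=2) for x in(a,b)]))
E
```

```text
t 7.85 tcp [0.5369 0.1683 0.2142] axle yaw 10.3 tilt z [-6.e-04 -1.e-04 -1.e+00] F [ 0.2  0.4 -0.4]
axle origin est [0.5585 0.1723 0.0416]
top npts 0 tip [-0.0559 -0.0538]
top 0.57 459 b,z,slope [-0.0011  0.0005  0.0091] rms 0.0013 fixed [-0.0011  0.0006] ends [0.0448 0.0474 0.103  0.1042]
side 0.68 1022 b,z,slope [-0.0023  0.0008  0.0069] rms 0.0011 fixed [-0.0023  0.0008] ends [0.0443 0.0454 0.103  0.1043]
```

View pics/c3.png

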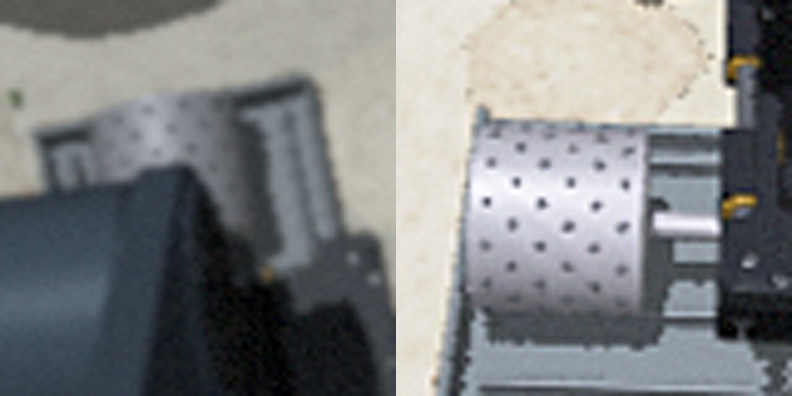

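The tip sits about 4 mm past the drum's rear end and the drum hasn't moved. I'll go 2 mm further, then lift slowly.

Emit:
{"method": "step_arm", "body": {"rows": [[0.002,0.0004,0,0,0,0],[0,0,0.001,0,0,0],[0,0,0.001,0,0,0],[0,0,0.001,0,0,0],[0,0,0.001,0,0,0],[0,0,0.003,0,0,0],[0,0,0.006,0,0,0],[0,0,0.01,0,0,0],[0,0,0.015,0,0,0],[0,0,0.01,0,0,0],[0,0,0,0,0,0]]}}

```text
time: 9.52
position: [0.5388, 0.1687, 0.2636]
tool_rot: [-0.09, 0.996, 0.0, 0.001]
ft_force: [-0.3, -0.1, -3.1]
grip_width: 0.0235
grip_force: 60.0
```

```bash
python3 chk.py k4|grep -v "  a"; python3 chk.py k4|tail -3;python3 dr.py
```

```text
t 9.525 tcp [0.5388 0.1687 0.2636] axle yaw 10.31 tilt z [-2.9e-03 -3.0e-04 -1.0e+00] F [-0.3 -0.1 -3.1]
axle origin est [0.5604 0.1727 0.091 ]
top npts 0 tip [-0.0546 -0.0528 -0.0524 -0.05  ]
side npts 82 tip [0.1096 0.1096 0.1097 0.1119]
side npts 69 tip [0.04   0.0402 0.1104 0.1105]
  a 0.024 35 b,z off [-0.0019 -0.0001]
  a 0.036 34 b,z off [-0.0015  0.0001]
top 0.66 384 b,z,slope [-0.0007 -0.002   0.0088] rms 0.0011 fixed [-0.0007 -0.002 ] ends [0.0412 0.0424 0.1005 0.1011]
side 0.95 1118 b,z,slope [-0.0021 -0.0017 -0.0015] rms 0.001 fixed [-0.0021 -0.0017] ends [0.0419 0.043  0.1009 0.1023]
```

Emit:
{"method": "step_arm", "body": {"rows": [[0,0,0.015,0,0,0],[0,0,0.025,0.07,-0.39,0],[0,0,0.03,0.07,-0.39,0],[0,-0.01,0.014,0,0,-0.5],[-0.003,-0.02,0,0,0,-0.9],[-0.003,-0.03,0,0,0,-0.9],[-0.003,-0.035,0,0,0,-0.9],[-0.003,-0.035,0,0,0,-0.9],[-0.003,-0.035,0,0,0,-0.9],[-0.003,-0.035,0,0,0,-0.9],[-0.003,-0.035,0,0,0,-0.9],[-0.003,-0.035,0,0,0,-0.9]]}}

```text
time: 11.42
position: [0.5129, -0.1035, 0.345]
tool_rot: [-0.022, 1.0, 0.001, 0.005]
ft_force: [1.3, 0.1, -2.6]
grip_width: 0.0238
grip_force: 60.0
```

Emit:
{"method": "step_arm", "body": {"rows": [[-0.003,-0.035,0,0,0,-0.9],[-0.003,-0.03,0,0,0,-0.8],[-0.003,-0.025,0,0,0,-0.6],[-0.002,-0.015,0,0,0,-0.3],[0,-0.005,0,0,0,0],[0,0,0,0,0,0],[0,0,0,0,0,0]]}}

```text
time: 12.3
position: [0.5033, -0.2105, 0.3461]
tool_rot: [-0.0, 1.0, 0.0, 0.007]
ft_force: [0.7, -0.5, -2.7]
grip_width: 0.0236
grip_force: 60.0
```

```bash
python3 chk.py k5; python3 dr.py
python3 - <<'E'
from h import *
a=cv2.imread('pics/k5_top.png')[140:260,350:470];b=cv2.imread('pics/k5_side.png')[100:220,280:400]
cv2.imwrite('pics/c4.png',np.hstack([cv2.resize(x,(396,396),interpolation=2) for x in(a,b)]))
# grater edges in camera frames (first pictures)
for nn in['top','side']:
    c=dict(np.load(nn+'.npz'));P=cloud(c,ext(c));p=P[c['depth']>0]
    g=p[(abs(p[:,0]-.6)<.09)&(abs(p[:,1]+.21)<.07)]
    for nm,lo,hi,z0 in(('front',.548,.562,.1),('rear',.64,.665,.1)):
        s=g[(g[:,0]>lo)&(g[:,0]<hi)&(g[:,2]>.07)&(g[:,2]<z0)]
        t=g[(g[:,0]>lo)&(g[:,0]<hi)&(g[:,2]>z0)]
        print(nn,nm,len(s),'side face y hi',np.median(s[s[:,1]>-.196][:,1]).round(4),'y range',np.percentile(s[:,1],[0,1,99,100]).round(4),'top',np.percentile(t[:,1],[1,99]).round(4),np.percentile(t[:,2],[50,99]).round(4),'x',np.percentile(t[:,0],[1,5,95,99]).round(4))
    for x0 in(.55,.56,.58,.60,.62,.64,.66):
        s=g[(abs(g[:,0]-x0)<.005)&(g[:,2]>.005)&(g[:,2]<.03)];print(x0,np.percentile(s[:,1],[1,99]).round(4))
E
```

```text
t 12.3 tcp [ 0.5033 -0.2105  0.3461] axle yaw 0.05 tilt z [-1.320e-02  6.000e-04 -9.999e-01] F [ 0.7 -0.5 -2.7]
axle origin est [ 0.5253 -0.2105  0.1735]
top npts 56 tip [0.0443 0.0448 0.1135 0.1146]
  a 0.024 16 b,z off [-0.0001  0.0004]
  a 0.036 32 b,z off [-0.0008  0.0006]
  a 0.049 8 b,z off [0.0006 0.0015]
side npts 55 tip [0.044  0.0447 0.1133 0.1141]
  a 0.024 24 b,z off [-0.0011  0.0014]
  a 0.036 24 b,z off [-0.0014  0.0009]
  a 0.049 7 b,z off [0.0003 0.0042]
top 0.79 962 b,z,slope [-0.0009 -0.0005  0.004 ] rms 0.0011 fixed [-0.0009 -0.0005] ends [0.0436 0.0447 0.1024 0.1042]
side 0.58 640 b,z,slope [-0.0021  0.0004  0.0007] rms 0.0015 fixed [-0.0021  0.0004] ends [0.0443 0.0457 0.1024 0.104 ]
top front 55 side face y hi -0.1917 y range [-0.2348 -0.2345 -0.1911 -0.191 ] top [-0.2347 -0.1915] [0.1192 0.1229] x [0.5507 0.551  0.5587 0.5591]
top rear 80 side face y hi -0.191 y range [-0.2344 -0.2339 -0.1905 -0.1904] top [-0.2344 -0.1906] [0.1139 0.1195] x [0.6428 0.643  0.66   0.6607]
0.55 [-0.2596 -0.1672]
0.56 [-0.2756 -0.1656]
0.58 [-0.2743 -0.1638]
0.6 [-0.2733 -0.1656]
0.62 [-0.2751 -0.1665]
0.64 [-0.2734 -0.1462]
0.66 [-0.2577 -0.1655]
side front 44 side face y hi -0.1926 y range [-0.2366 -0.2346 -0.1902 -0.1902] top [-0.2313 -0.1903] [0.1168 0.1232] x [0.551  0.5512 0.5588 0.5589]
side rear 99 side face y hi -0.1919 y range [-0.2379 -0.2365 -0.1888 -0.1888] top [-0.2338 -0.1893] [0.1141 0.12  ] x [0.6426 0.6431 0.6602 0.6607]
0.55 [-0.2573 -0.1645]
0.56 [-0.2253 -0.1651]
0.58 [-0.2741 -0.1651]
0.6 [-0.2748 -0.1658]
0.62 [-0.2734 -0.1641]
0.64 [-0.27   -0.1461]
0.66 [-0.1935 -0.1635]
```

View pics/c4.png

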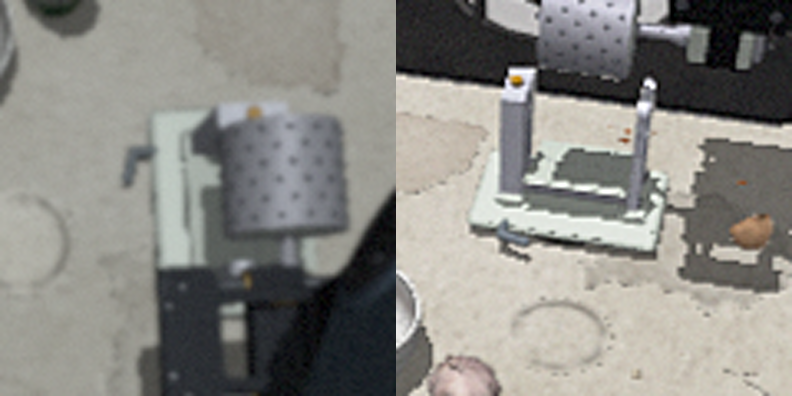

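The drum hangs on the axle above and between the two plates, with the slot directly below the neck. I'll lower it with a -1 mm y correction.

Emit:
{"method": "step_arm", "body": {"rows": [[0,-0.001,-0.01,0,0,0],[0,0,-0.015,0,0,0],[0,0,-0.013,0,0,0],[0,0,-0.006,0,0,0],[0,0,-0.006,0,0,0],[0,0,-0.006,0,0,0],[0,0,0,0,0,0]]}}

```text
time: 13.48
position: [0.5033, -0.2123, 0.2899]
tool_rot: [-0.0, 1.0, 0.0, 0.007]
ft_force: [0.2, -0.3, -2.6]
grip_width: 0.0236
grip_force: 60.0
```

```bash
python3 chk.py k6; python3 dr.py
python3 - <<'E'
from h import *
a=cv2.imread('pics/k6_top.png')[160:260,370:470];b=cv2.imread('pics/k6_side.png')[100:200,290:390]
cv2.imwrite('pics/c5.png',np.hstack([cv2.resize(x,(396,396),interpolation=2) for x in(a,b)]))
E
```

```text
t 13.475 tcp [ 0.5033 -0.2123  0.2899] axle yaw 0.0 tilt z [-1.320e-02  4.000e-04 -9.999e-01] F [ 0.2 -0.3 -2.6]
axle origin est [ 0.5253 -0.2123  0.1173]
top npts 68 tip [0.1291 0.1294 0.1296 0.1298]
  a 0.024 23 b,z off [-0.0014  0.0006]
  a 0.036 37 b,z off [-0.001   0.0006]
  a 0.049 8 b,z off [0.0015 0.0034]
side npts 44 tip [0.128  0.129  0.1291 0.1292]
  a 0.024 19 b,z off [-0.0022  0.0017]
  a 0.036 21 b,z off [-0.0017  0.0014]
  a 0.049 4 b,z off [-0.0007 -0.0006]
top 0.9 850 b,z,slope [-0.0009 -0.0004  0.0091] rms 0.0012 fixed [-0.0009 -0.0004] ends [0.0441 0.0448 0.1024 0.1037]
side 0.84 599 b,z,slope [-0.0018  0.0003  0.0035] rms 0.0014 fixed [-0.0018  0.0003] ends [0.0442 0.0455 0.1028 0.104 ]
```

View pics/c5.png

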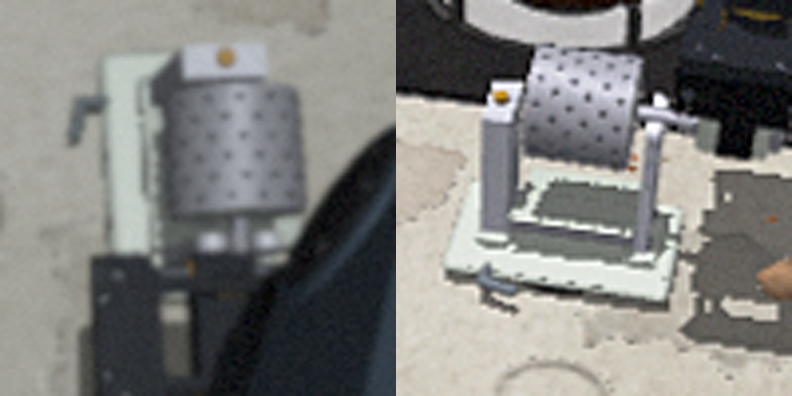

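Emit:
{"method": "step_arm", "body": {"rows": [[0,0.0008,-0.004,0,0,0],[0,0,-0.006,0,0,0],[0,0,-0.006,0,0,0],[0,0,-0.006,0,0,0],[0,0,-0.0035,0,0,0],[0,0,0,0,0,0]]}}

```text
time: 14.52
position: [0.5033, -0.2115, 0.2643]
tool_rot: [-0.0, 1.0, 0.0, 0.007]
ft_force: [0.0, 0.3, -3.1]
grip_width: 0.0234
grip_force: 60.0
```

```bash
python3 chk.py k7; python3 dr.py
python3 - <<'E'
from h import *
for nn in['top','side']:
    c=camera(nn);P=cloud(c,ext(c));p=P[c['depth']>0]
    t=p[(p[:,0]>.546)&(p[:,0]<.562)&(p[:,2]>.113)&(p[:,2]<.126)&(abs(p[:,1]+.212)<.026)]
    for x in (-.236,-.231,-.226,-.221,-.216,-.211,-.206,-.201,-.196):
        s=t[(t[:,1]>=x)&(t[:,1]<x+.005)]
        if len(s):print(nn,x,len(s),s[:,2].max().round(4),s[:,1].min().round(4),s[:,1].max().round(4))
E
```

```text
t 14.525 tcp [ 0.5033 -0.2115  0.2643] axle yaw 0.0 tilt z [-1.320e-02  4.000e-04 -9.999e-01] F [ 0.   0.3 -3.1]
axle origin est [ 0.5253 -0.2115  0.0917]
top npts 40 tip [0.1191 0.1192 0.1193 0.1194]
  a 0.024 13 b,z off [0.0002 0.0003]
  a 0.036 19 b,z off [-0.0003  0.0001]
  a 0.049 8 b,z off [0.0008 0.0006]
side npts 27 tip [0.118  0.1184 0.1198 0.1198]
  a 0.024 11 b,z off [-0.0018  0.0016]
  a 0.036 12 b,z off [-0.001   0.0008]
  a 0.049 4 b,z off [0.0014 0.0017]
top 0.78 788 b,z,slope [-0.0008 -0.0005  0.0057] rms 0.0012 fixed [-0.0008 -0.0005] ends [0.0437 0.0449 0.1024 0.1041]
side 0.8 558 b,z,slope [-0.0022  0.0005 -0.0061] rms 0.0014 fixed [-0.0022  0.0005] ends [0.0445 0.0458 0.1025 0.1041]
top -0.236 2 0.1207 -0.2324 -0.2319
top -0.231 10 0.1238 -0.2295 -0.2264
top -0.226 13 0.1242 -0.2255 -0.2211
top -0.221 3 0.1193 -0.221 -0.2197
top -0.206 8 0.1219 -0.2059 -0.2027
top -0.201 12 0.1236 -0.2008 -0.1962
top -0.196 12 0.1213 -0.1953 -0.1917
side -0.236 1 0.1198 -0.2346 -0.2346
side -0.231 3 0.124 -0.2286 -0.2275
side -0.226 9 0.124 -0.2247 -0.2214
side -0.221 5 0.1213 -0.2208 -0.2193
side -0.206 1 0.1207 -0.2026 -0.2026
side -0.201 8 0.124 -0.201 -0.1963
side -0.196 8 0.1224 -0.196 -0.1913
```

Emit:
{"method": "step_arm", "body": {"rows": [[0.002,-0.0005,0,0,0,0],[0.002,0,0,0,0,0],[0.002,0,0,0,0,0],[0.002,0,0,0,0,0],[0.002,0,0,0,0,0],[0.001,0,0,0,0,0],[0,0,0,0,0,0]]}}

```text
time: 15.8
position: [0.5142, -0.2119, 0.2646]
tool_rot: [-0.0, 1.0, 0.0, 0.007]
ft_force: [-1.2, -0.2, -2.6]
grip_width: 0.0237
grip_force: 60.0
```

Emit:
{"method": "step_arm", "body": {"rows": [[0.001,0,0,0,0,0],[0.001,0,0,0,0,0],[0.001,0,0,0,0,0],[0.001,0,0,0,0,0],[0,0,0,0,0,0]]}}

```text
time: 16.42
position: [0.5175, -0.2116, 0.264]
tool_rot: [-0.0, 1.0, 0.001, 0.005]
ft_force: [-6.0, -0.8, -5.6]
grip_width: 0.024
grip_force: 60.0
```

Emit:
{"method": "step_arm", "body": {"rows": [[0.001,0,0,0,0,0],[0.001,0,0,0,0,0],[0,0,0,0,0,0]]}}

```text
time: 16.8
position: [0.5189, -0.2115, 0.2637]
tool_rot: [-0.0, 1.0, 0.001, 0.004]
ft_force: [-6.8, -0.3, -6.2]
grip_width: 0.0235
grip_force: 60.0
```

```bash
python3 chk.py k8; python3 dr.py
```

```text
t 16.8 tcp [ 0.5189 -0.2115  0.2637] axle yaw 0.03 tilt z [-0.0082  0.0026 -1.    ] F [-6.8 -0.3 -6.2]
axle origin est [ 0.5409 -0.2114  0.0911]
top npts 40 tip [0.0383 0.0383 0.0383 0.0384]
  a 0.024 15 b,z off [-0.0001 -0.0012]
  a 0.036 25 b,z off [-0.0001  0.0013]
side npts 34 tip [0.0383 0.0385 0.0387 0.0393]
  a 0.024 15 b,z off [-0.0015  0.0002]
  a 0.036 19 b,z off [-0.0013  0.0021]
top 0.65 794 b,z,slope [-0.0004 -0.0017  0.006 ] rms 0.0012 fixed [-0.0004 -0.0017] ends [0.0386 0.0394 0.0977 0.0992]
side 0.69 563 b,z,slope [-0.0014 -0.001   0.0082] rms 0.0014 fixed [-0.0014 -0.001 ] ends [0.0391 0.0403 0.098  0.0991]
```

Emit:
{"method": "step_arm", "body": {"rows": [[0.001,0,0,0,0,0],[0.001,0,0,0,0,0],[0.001,0,0,0,0,0],[0,0,0,0,0,0]]}}

```text
time: 17.6
position: [0.5206, -0.2115, 0.2636]
tool_rot: [-0.001, 1.0, 0.002, 0.002]
ft_force: [-10.8, -2.1, -3.3]
grip_width: 0.0238
grip_force: 60.0
```

Emit:
{"method": "step_arm", "body": {"rows": [[0.001,0,0,0,0,0],[0.001,0,0,0,0,0],[0,0,0,0,0,0]]}}

```text
time: 17.98
position: [0.5218, -0.2116, 0.2636]
tool_rot: [-0.001, 1.0, 0.002, 0.001]
ft_force: [-14.5, -2.8, -1.4]
grip_width: 0.0238
grip_force: 60.0
```

Emit:
{"method": "step_arm", "body": {"rows": [[0,-0.0007,0.0007,0,0,0],[0.001,0,0,0,0,0],[0.001,0,0,0,0,0],[0,0,0,0,0,0]]}}

```text
time: 18.48
position: [0.5237, -0.2122, 0.264]
tool_rot: [-0.001, 1.0, 0.002, 0.0]
ft_force: [-11.3, -2.8, -3.6]
grip_width: 0.0234
grip_force: 60.0
```

```bash
python3 chk.py k9; python3 -c "
from h import *
o=get_obs();print(o['moment'],o['joint_torque'])
a=cv2.imread('pics/k9_top.png')[170:260,370:460];b=cv2.imread('pics/k9_side.png')[110:200,300:390]
cv2.imwrite('pics/c6.png',np.hstack([cv2.resize(x,(396,396),interpolation=2) for x in(a,b)]))"
```

```text
t 18.475 tcp [ 0.5237 -0.2122  0.264 ] axle yaw 0.11 tilt z [-7.0e-04  3.7e-03 -1.0e+00] F [-11.3  -2.8  -3.6]
axle origin est [ 0.5457 -0.2122  0.0914]
top npts 30 tip [0.0335 0.0335 0.0335 0.0336]
  a 0.024 15 b,z off [-0.0005 -0.0004]
  a 0.036 15 b,z off [0.0021 0.0045]
side npts 25 tip [0.0333 0.0334 0.0334 0.0335]
  a 0.024 16 b,z off [-0.0015  0.0001]
  a 0.036 9 b,z off [0.0037 0.0009]
[-0.34052141  2.24281452 -0.11034105] [  3.3529041  -47.06044436 -16.9537586    1.65566225  -2.46825188
  -0.09265091]
```

View pics/c6.png

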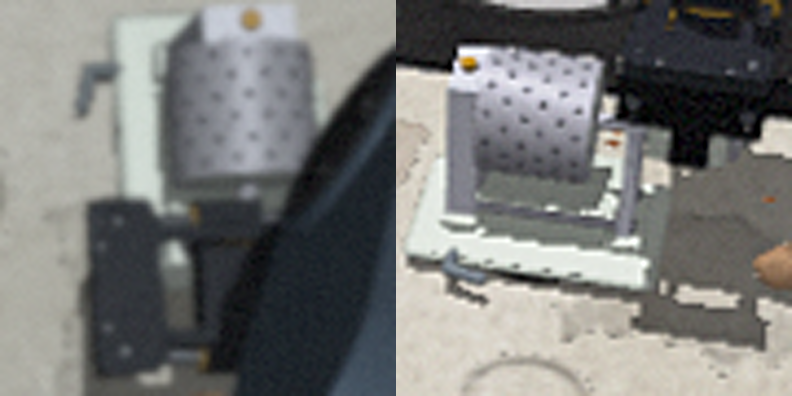

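Emit:
{"method": "step_arm", "body": {"rows": [[0.001,-0.0003,0,0,0,0],[0.001,0,0,0,0,0],[0,0,0,0,0,0]]}}

```text
time: 18.95
position: [0.5267, -0.2125, 0.2641]
tool_rot: [-0.001, 1.0, 0.002, 0.002]
ft_force: [-10.2, -2.1, -4.9]
grip_width: 0.0233
grip_force: 60.0
```

Emit:
{"method": "step_arm", "body": {"rows": [[0.001,0,0,0,0,0],[0.001,0,0,0,0,0],[0,0,0,0,0,0]]}}

```text
time: 19.32
position: [0.5274, -0.2126, 0.2641]
tool_rot: [-0.001, 1.0, 0.002, -0.0]
ft_force: [-14.9, -3.9, -0.6]
grip_width: 0.0235
grip_force: 60.0
```

```bash
python3 w.py w2 | head -1; python3 - <<'E'
from h import *
c=dict(np.load('w2.npz'));P=cloud(c,c['T']);s=camera('side');cv2.imwrite('pics/k10.png',s['pixels'])
w=c['pixels']
b=s['pixels'][120:190,310:410]
cv2.imwrite('pics/c7.png',np.hstack([cv2.resize(b,(420,294),interpolation=2),cv2.resize(w[100:340,150:450],(368,294),interpolation=2)]))
Q=cloud(s,ext(s));q=Q[s['depth']>0]
k=(q[:,0]>.48)&(q[:,0]<.57)&(abs(q[:,1]+.2)<.03)&(q[:,2]>.075)&(q[:,2]<.125)
for x in np.arange(.48,.566,.003):
    j=k&(q[:,0]>=x)&(q[:,0]<x+.003)
    if j.sum():print(round(x,3),j.sum(),q[j].min(0).round(4)[1:],q[j].max(0).round(4)[1:])
E
```

```text
19.325 [ 0.52744368 -0.21262798  0.26412702] [[-1.0, -0.0021, -0.0002], [-0.0021, 1.0, 0.0036], [0.0002, 0.0036, -1.0]]
0.495 1 [-0.2077  0.0946] [-0.2077  0.0946]
0.498 6 [-0.2112  0.0862] [-0.2021  0.0977]
0.501 5 [-0.2041  0.0847] [-0.2031  0.0964]
0.504 7 [-0.2069  0.0831] [-0.2028  0.0964]
0.507 8 [-0.2033  0.0818] [-0.2011  0.0986]
0.51 9 [-0.2028  0.0803] [-0.1995  0.0994]
0.513 10 [-0.2041  0.0785] [-0.1929  0.0983]
0.516 9 [-0.1952  0.0826] [-0.1893  0.1038]
0.519 9 [-0.1944  0.0848] [-0.1911  0.1045]
0.522 10 [-0.1946  0.0854] [-0.1893  0.1067]
0.525 10 [-0.1959  0.0824] [-0.1909  0.106 ]
0.528 10 [-0.1941  0.0833] [-0.1909  0.1066]
0.531 10 [-0.1957  0.083 ] [-0.192   0.1038]
0.534 10 [-0.198   0.0826] [-0.1925  0.1038]
0.537 7 [-0.2023  0.0877] [-0.1899  0.0975]
0.54 8 [-0.2038  0.0808] [-0.1997  0.1013]
0.543 9 [-0.2038  0.0816] [-0.1994  0.0984]
0.546 8 [-0.2038  0.0813] [-0.1997  0.0987]
0.549 11 [-0.2047  0.0777] [-0.1918  0.1026]
0.552 13 [-0.1956  0.0788] [-0.1905  0.1029]
0.555 12 [-0.1958  0.0773] [-0.1897  0.1059]
0.558 6 [-0.1937  0.0766] [-0.1904  0.1056]
0.561 4 [-0.2126  0.0859] [-0.2071  0.0957]
0.564 2 [-0.2098  0.0912] [-0.2087  0.0934]
```

View pics/c7.png

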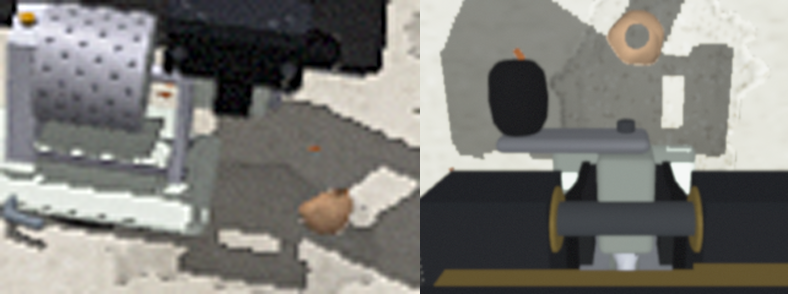

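Side view: the hub runs up to the plate with no visible gap, and the drum sits between the plates. I'll do one small extra push to tell a hub stop from the catch.

Emit:
{"method": "step_arm", "body": {"rows": [[0.0007,0,0,0,0,0],[0,0,0,0,0,0]]}}

```text
time: 19.68
position: [0.5277, -0.2126, 0.2641]
tool_rot: [-0.001, 1.0, 0.002, -0.001]
ft_force: [-16.3, -4.7, -0.1]
grip_width: 0.0237
grip_force: 60.0
```

Emit:
{"method": "step_arm", "body": {"rows": [[-0.002,0,0,0,0,0],[-0.001,0,0,0,0,0],[0,0,0,0,0,0]]}}

```text
time: 20.05
position: [0.5266, -0.2125, 0.2641]
tool_rot: [-0.001, 1.0, 0.002, 0.002]
ft_force: [-10.6, -2.0, -5.1]
grip_width: 0.0237
grip_force: 60.0
```

```bash
python3 chk.py k11|head -2
```

```text
t 20.05 tcp [ 0.5266 -0.2125  0.2641] axle yaw 0.08 tilt z [-0.0046  0.003  -1.    ] F [-10.6  -2.   -5.1]
axle origin est [ 0.5486 -0.2125  0.0915]
```

Emit:
{"method": "step_arm", "body": {"rows": [[-0.002,0,0,0,0,0],[-0.001,0,0,0,0,0],[0,0,0,0,0,0]]}}

```text
time: 20.52
position: [0.5255, -0.2125, 0.2645]
tool_rot: [-0.0, 1.0, 0.001, 0.005]
ft_force: [-3.9, 0.3, -11.8]
grip_width: 0.0235
grip_force: 60.0
```

```bash
python3 chk.py k12|head -2
```

```text
t 20.525 tcp [ 0.5255 -0.2125  0.2645] axle yaw 0.02 tilt z [-0.0109  0.0018 -0.9999] F [ -3.9   0.3 -11.8]
axle origin est [ 0.5475 -0.2125  0.0919]
```

Emit:
{"method": "step_arm", "body": {"rows": [[0.001,0,-0.0003,0,0.35,0],[0.0015,0,-0.0003,0,0.35,0],[0,0,0,0,0,0]]}}

```text
time: 21.0
position: [0.5277, -0.2125, 0.2647]
tool_rot: [-0.0, 1.0, 0.001, -0.001]
ft_force: [-8.6, 1.0, -8.0]
grip_width: 0.0234
grip_force: 60.0
```

Emit:
{"method": "step_arm", "body": {"rows": [[0,0,-0.001,0,0,0],[0,0,0,0,0,0]]}}

```text
time: 21.25
position: [0.5276, -0.2125, 0.2646]
tool_rot: [-0.0, 1.0, 0.001, -0.001]
ft_force: [-9.9, 2.9, -2.6]
grip_width: 0.0236
grip_force: 60.0
```

Emit:
{"method": "step_arm", "body": {"rows": [[0,0,0,0,0,0],[0,0,0,0,0,0],[0,0,0,0,0,0]], "jaw": 0.05}}

```text
time: 21.62
position: [0.5303, -0.214, 0.2655]
tool_rot: [0.0, 1.0, -0.002, 0.004]
ft_force: [0.6, 0.9, 0.1]
grip_width: 0.0449
grip_force: 0.0
```

```bash
python3 chk.py k13|head -2; python3 - <<'E'
from h import *
c=camera('side');q=cloud(c,ext(c))[c['depth']>0]
print(get_obs()['ft_force'])
k=(q[:,0]>.48)&(q[:,0]<.57)&(abs(q[:,1]+.2)<.03)&(q[:,2]>.075)&(q[:,2]<.125)
for x in np.arange(.489,.566,.003):
    j=k&(q[:,0]>=x)&(q[:,0]<x+.003)
    if j.sum():print(round(x,3),j.sum(),q[j].min(0).round(4)[1:],q[j].max(0).round(4)[1:])
E
```

```text
t 21.625 tcp [ 0.5303 -0.214   0.2655] axle yaw -0.02 tilt z [-0.008  -0.0037 -1.    ] F [0.6 0.9 0.1]
axle origin est [ 0.5523 -0.214   0.0929]
[-0.82323104  0.24173104  0.07972649]
0.495 1 [-0.2113  0.092 ] [-0.2113  0.092 ]
0.498 7 [-0.2115  0.086 ] [-0.2039  0.0986]
0.501 7 [-0.2075  0.0867] [-0.2021  0.1026]
0.504 8 [-0.2063  0.0833] [-0.2014  0.0968]
0.507 7 [-0.2046  0.0834] [-0.1992  0.1005]
0.51 9 [-0.2041  0.081 ] [-0.2005  0.0976]
0.513 10 [-0.203   0.0799] [-0.1983  0.1018]
0.516 8 [-0.2031  0.0829] [-0.1989  0.1022]
0.519 17 [-0.2037  0.0841] [-0.1802  0.1157]
0.522 13 [-0.1847  0.0834] [-0.1787  0.116 ]
0.525 12 [-0.1858  0.0859] [-0.1786  0.1156]
0.528 12 [-0.185   0.0874] [-0.1792  0.1148]
0.531 15 [-0.1832  0.0854] [-0.177   0.1181]
0.534 14 [-0.1846  0.0839] [-0.1783  0.1171]
0.537 13 [-0.185   0.0837] [-0.1802  0.1154]
0.54 8 [-0.1837  0.0835] [-0.1803  0.1146]
0.543 9 [-0.2044  0.0809] [-0.2006  0.0975]
0.546 9 [-0.2037  0.0818] [-0.2003  0.0999]
0.549 14 [-0.2059  0.08  ] [-0.1895  0.1073]
0.552 15 [-0.1957  0.0752] [-0.1902  0.1054]
0.555 11 [-0.1957  0.077 ] [-0.1899  0.1077]
0.558 7 [-0.1946  0.0779] [-0.1906  0.1073]
0.561 2 [-0.2086  0.0917] [-0.2083  0.0949]
0.564 4 [-0.2141  0.092 ] [-0.2076  0.0963]
```

Emit:
{"method": "step_arm", "body": {"rows": [[0,0,0.015,0,0,0],[0,0,0.03,0,0,0],[0,0,0.04,0,0,0],[-0.03,0.02,0.04,0,0,0],[-0.05,0.03,0.02,0,0,0],[-0.05,0.03,0,0,0,0],[0,0,0,0,0,0],[0,0,0,0,0,0]]}}

```text
time: 22.78
position: [0.3991, -0.1333, 0.41]
tool_rot: [-0.0, 1.0, -0.001, 0.002]
ft_force: [0.9, -0.4, -0.4]
grip_width: 0.0503
grip_force: 0.0
```

```bash
python3 - <<'E'
from h import *
c=camera('side');t=camera('top')
cv2.imwrite('pics/c8.png',np.hstack([cv2.resize(c['pixels'][110:200,300:400],(440,396),interpolation=2),cv2.resize(t['pixels'][170:260,370:450],(352,396),interpolation=2)]))
for nm,cc in(('side',c),('top',t)):
    q=cloud(cc,ext(cc))[cc['depth']>0]
    k=(q[:,0]>.48)&(q[:,0]<.57)&(abs(q[:,1]+.205)<.012)&(q[:,2]>.08)&(q[:,2]<.125)
    print(nm,[(round(x,3),int((j:=k&(q[:,0]>=x)&(q[:,0]<x+.004)).sum()),q[j].max(0).round(4)[1:].tolist()) for x in np.arange(.486,.566,.004) if (k&(q[:,0]>=x)&(q[:,0]<x+.004)).any()])
E
```

```text
side [(np.float64(0.49), 1, [-0.2121, 0.0948]), (np.float64(0.494), 4, [-0.2108, 0.097]), (np.float64(0.498), 12, [-0.2024, 0.1032]), (np.float64(0.502), 15, [-0.2025, 0.1034]), (np.float64(0.506), 19, [-0.2003, 0.1078]), (np.float64(0.51), 21, [-0.1996, 0.107]), (np.float64(0.514), 20, [-0.1998, 0.1089]), (np.float64(0.518), 19, [-0.1995, 0.1078]), (np.float64(0.522), 20, [-0.1998, 0.1094]), (np.float64(0.526), 20, [-0.1997, 0.1066]), (np.float64(0.53), 21, [-0.201, 0.1065]), (np.float64(0.534), 19, [-0.2009, 0.1076]), (np.float64(0.538), 20, [-0.1999, 0.1063]), (np.float64(0.542), 22, [-0.1997, 0.1074]), (np.float64(0.546), 21, [-0.2002, 0.1078]), (np.float64(0.55), 12, [-0.1931, 0.1217]), (np.float64(0.554), 13, [-0.1931, 0.1243]), (np.float64(0.558), 6, [-0.1932, 0.1216]), (np.float64(0.562), 7, [-0.2074, 0.0974])]
top [(np.float64(0.494), 7, [-0.2094, 0.0984]), (np.float64(0.498), 17, [-0.2027, 0.1035]), (np.float64(0.502), 16, [-0.2031, 0.1063]), (np.float64(0.506), 22, [-0.2006, 0.1075]), (np.float64(0.51), 22, [-0.2006, 0.1083]), (np.float64(0.514), 22, [-0.2008, 0.1076]), (np.float64(0.518), 21, [-0.2007, 0.1092]), (np.float64(0.522), 19, [-0.2008, 0.1077]), (np.float64(0.526), 20, [-0.2002, 0.1092]), (np.float64(0.53), 19, [-0.2008, 0.1095]), (np.float64(0.534), 19, [-0.2005, 0.1088]), (np.float64(0.538), 22, [-0.2006, 0.1092]), (np.float64(0.542), 21, [-0.2, 0.1084]), (np.float64(0.546), 20, [-0.2006, 0.1083]), (np.float64(0.55), 30, [-0.1934, 0.1228]), (np.float64(0.554), 17, [-0.1931, 0.1232]), (np.float64(0.558), 4, [-0.1936, 0.1189]), (np.float64(0.562), 10, [-0.2081, 0.0983])]
```

View pics/c8.png

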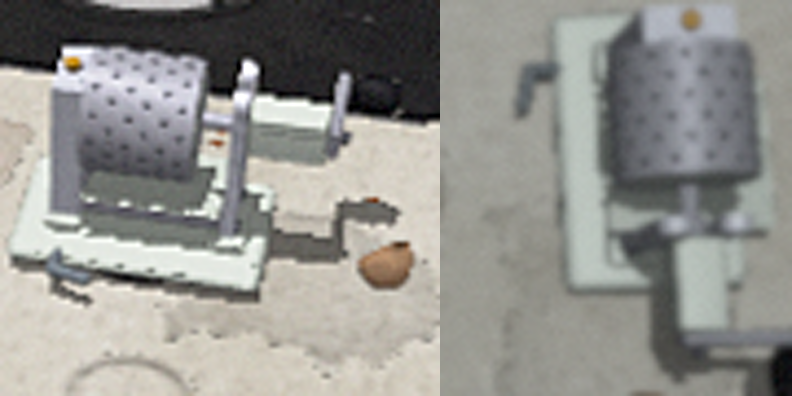

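The picture shows the drum between the plates, the hub flush on the front plate with no gap, and the gripper clear.

```bash
python3 -c "
from rig import hand_in;print(hand_in())"
```

```text
the job is handed in; nothing more can be done
None
```

The grater is back together and handed in at about 23 s of the 56 s allowed: the drum is on the axle between the plates, the ball catch appears to have clicked, the hub is flush against the front plate as far as the cameras show (to about 1 mm), the peak push was about 16 N, and the gripper is clear; no verdict came back.

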